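# Find the tired shock mount

### The arm

A 6-joint arm with a two-finger parallel gripper is mounted at the origin on the work surface. World frame = base frame: x ahead of the robot, y to its left, z up, the work surface at z = 0. Lengths are in m, angles in rad, forces in N, time in s.
With the tool pointing down it reaches from about 0.25 to 0.775 m from the base axis. Payload 8.9 kg.
Tool frame: the origin (TCP) lies at the very end of the fingers, on their centre line; the grasp point (between the pads) lies 19 mm behind it; z points along the fingers, y is the line along which they close (so a half turn about z gives the same grasp; the last joint's range is limited). The gripper opens to 85 mm and grips with 20 to 120 N. Pads are 22 mm wide; open, the fingers measure 114 mm over their backs; the gripper's body (76 mm by 85 mm) begins 54 mm behind the grasp point. The pads swing forward as they close: fully open they stand 13 mm farther back than shut.
Start: joints at [1.136, 0.291, -0.153, 1.127, 0, 1.431], TCP at [0.153, 0.502, 0.231] pointing down, gripper open.
Joint ranges: [-2.52, 2.52], [-0.91, 1.74], [-1.3, 1.37], [-1.96, 2.02], [-1.52, 1.47], [-3.14, 3.14]. Speed limits (rad/s): [2.22, 2.22, 2.79, 3.14, 3.14, 3.14].

### API

Orientations are given as a unit quaternion [w, x, y, z].
In Python, from rig import env gives the robot as it stands.
- The arm moves only by the tool pendant, called after "Emit:" in YAML: its name, and indented under it one key for each argument. Schema: {"type":"object","properties":{"increments":{"type":"array","items":{"type":"array","items":{"type":"number"},"minItems":7,"maxItems":7},"minItems":1,"maxItems":5},"only":{"type":"string"},"quiet":{"type":"boolean"},"lines":{"type":"string"}},"required":["increments"],"additionalProperties":false}. increments is a list of rows, 1 to 5 of them, each of 7 numbers: a rotation vector rx, ry, rz in units of 0.1 rad, then dx, dy, dz in units of 100 mm, then the opening from 0.0 (shut) to 1.0 (fully open); each row is the pose to reach, as a shift and turn from the pose commanded when the call began, along the tool's axes at that moment; what a row does not reach only later rows make up. A row lasts 1/12 s, in which the tool goes at most 0.0417 m and 0.125 rad, less where a joint would pass 70% of its speed; a pose out of reach is approached as far as the arm can. The fingers move at their own pace and stop on an object; the grip force is fixed at half the most. Time passes only in rows, so rows that do not move let the fingers close. The tool returns the time, the measured TCP pose, the force, the opening and the grip force at its end. only (a regular expression) keeps the lines of the reply that match it, lines (a string "A,B") keeps lines A to B, and quiet returns only ok. Input that does not fit is refused with a message, and nothing moves.
- env.observe(): the state, without advancing time (a new reading comes with each control period).
- env.camera(name): name is "scene" or "top" or "wrist"; returns the picture (400x640x3 uint8, red, green, blue); there is no depth.
- env.camera_params(name): a dict with "camera_matrix" (3x3 intrinsics, pixels), "world_from_camera" (4x4, takes a point from camera to world coordinates). Camera axes: x right, y down, z forward; pixel columns grow to the right and rows downward; lengths in m; the calibration is good to about 2 mm. A picture is of the moment at which its call begins: read the wrist's pose just before it. camera_params takes no time and is no camera call; for the wrist camera it gives the pose at the moment of the call.
- env.job_done(): hands the job in; it is judged then, once.
The state is a dict: "clock": time; "joints": joint angles; "joint_vel": joint speeds; "tau": joint torques, N m; "tool_pos": TCP position; "eef_rot": TCP orientation; "force": force on the tool from outside, world axes, zero at the start; "moment": the same for the moment, N m; "opening": opening from 0.0 (shut) to 1.0 (fully open); "finger_force": force on a finger pad.
Only numpy, scipy, OpenCV 4.12 (cv2) and the standard library are available. Lean on these libraries where they do the work, as an engineer would, in place of code of your own. Each camera call takes 0.05 s, during which the arm holds its last target. There are 200 camera calls.

### The job

Feel for the tired spring among the three shock mounts in the open aluminium case: going along the row from the robot's left to its right, press each black pad about a centimetre down and let it spring back, to find the softest of the three. Then push the red tag of that softest mount fully down, leaving the other two tags up. Do not disturb the loose things around.

Things in the scene. Friction and masses are not known exactly. Their poses are not given: they have to be found in the camera images.
- case: Open lower shell of an aluminium instrument case, 280 x 520 mm, with blue corners, fixed on the bench. Origin: centre of its underside; y along its long side. Its floor is 12 mm thick and its rim stands 30 mm above the bench. The three shock mounts stand in a row along its y, about 150 mm apart, in the same turn as the case to within about 0.2 rad.
- mount_left: The left shock mount as the robot sees it (left is +y): grey base plate 130 x 84 mm, fixed on the case floor, with a spring pad towards the robot and a red tag behind it. Origin: centre of its underside. The three look alike and any may have the softest spring: 10 mm down takes 3 to 14 N, growing evenly from a small preload; the softest needs under half the force of either other.
- pad_left (a point): Centre of the top face, at rest, of the left mount's pad: a round black rubber disc 52 mm across, 10 mm thick, on a steel spring, its top 82 mm above the bench. The pad goes straight down up to 18 mm, to a stop, and springs back; this point is fixed and does not sink with it.
- tag_left_top (a point): Centre of the top face of the left mount's own tag: a red plastic slide, top face 16 x 34 mm (34 along the mount's y), standing over a grey block on the same base plate, 70 mm to the mount's +x side (away from the robot) of its pad. Raised, its top is 76 mm above the bench. It moves with the tag; the grey block's top is 48 mm above the bench.
- tag_left (a joint): How far the left tag is pushed straight down: 0 raised, 0.020 m at its stop. It slides with about 3 N of friction and stays where it is left.
- mount_middle: The middle shock mount as the robot sees it (left is +y): grey base plate 130 x 84 mm, fixed on the case floor, with a spring pad towards the robot and a red tag behind it. Origin: centre of its underside. The three look alike and any may have the softest spring: 10 mm down takes 3 to 14 N, growing evenly from a small preload; the softest needs under half the force of either other.
- pad_middle (a point): Centre of the top face, at rest, of the middle mount's pad: a round black rubber disc 52 mm across, 10 mm thick, on a steel spring, its top 82 mm above the bench. The pad goes straight down up to 18 mm, to a stop, and springs back; this point is fixed and does not sink with it.
- tag_middle_top (a point): Centre of the top face of the middle mount's own tag: a red plastic slide, top face 16 x 34 mm (34 along the mount's y), standing over a grey block on the same base plate, 70 mm to the mount's +x side (away from the robot) of its pad. Raised, its top is 76 mm above the bench. It moves with the tag; the grey block's top is 48 mm above the bench.
- tag_middle (a joint): How far the middle tag is pushed straight down: 0 raised, 0.020 m at its stop. It slides with about 3 N of friction and stays where it is left.
- mount_right: The right shock mount as the robot sees it (left is +y): grey base plate 130 x 84 mm, fixed on the case floor, with a spring pad towards the robot and a red tag behind it. Origin: centre of its underside. The three look alike and any may have the softest spring: 10 mm down takes 3 to 14 N, growing evenly from a small preload; the softest needs under half the force of either other.
- pad_right (a point): Centre of the top face, at rest, of the right mount's pad: a round black rubber disc 52 mm across, 10 mm thick, on a steel spring, its top 82 mm above the bench. The pad goes straight down up to 18 mm, to a stop, and springs back; this point is fixed and does not sink with it.
- tag_right_top (a point): Centre of the top face of the right mount's own tag: a red plastic slide, top face 16 x 34 mm (34 along the mount's y), standing over a grey block on the same base plate, 70 mm to the mount's +x side (away from the robot) of its pad. Raised, its top is 76 mm above the bench. It moves with the tag; the grey block's top is 48 mm above the bench.
- tag_right (a joint): How far the right tag is pushed straight down: 0 raised, 0.020 m at its stop. It slides with about 3 N of friction and stays where it is left.
- buffer: Loose spare rubber buffer, black waisted cylinder 28 mm across, 30 mm high, standing on the case floor on the -x side of the mounts. Origin: centre of its underside. Leave alone.
- meter: Loose black handheld meter with a green display, 115 x 62 x 28 mm, lying on the bench beside the case (robot's left). Origin: centre of its underside. Leave alone.
- screwdriver: Loose red-handled screwdriver about 200 mm long, 26 mm thick, lying flat on the bench to the robot's right of the case. Its x axis runs along it, handle to -x. Leave alone.

How it is judged:
On the way, in this order (a step that is already met when the one before it is completed fails the run):
1. the robot's leftmost pad is pressed more than 5 mm (((horizontal distance between softest_pad_c0 and pad_left below 0.02 m and height (world z) of softest_pad_c0 below 0.072 m) or (horizontal distance between firm1_pad_c0 and pad_left below 0.02 m and height (world z) of firm1_pad_c0 below 0.072 m) or (horizontal distance between firm2_pad_c0 and pad_left below 0.02 m and height (world z) of firm2_pad_c0 below 0.072 m))), for 0.1 s.
2. then the middle pad is pressed more than 5 mm (((horizontal distance between softest_pad_c0 and pad_middle below 0.02 m and height (world z) of softest_pad_c0 below 0.072 m) or (horizontal distance between firm1_pad_c0 and pad_middle below 0.02 m and height (world z) of firm1_pad_c0 below 0.072 m) or (horizontal distance between firm2_pad_c0 and pad_middle below 0.02 m and height (world z) of firm2_pad_c0 below 0.072 m))), for 0.1 s.
3. then the rightmost pad is pressed more than 5 mm (((horizontal distance between softest_pad_c0 and pad_right below 0.02 m and height (world z) of softest_pad_c0 below 0.072 m) or (horizontal distance between firm1_pad_c0 and pad_right below 0.02 m and height (world z) of firm1_pad_c0 below 0.072 m) or (horizontal distance between firm2_pad_c0 and pad_right below 0.02 m and height (world z) of firm2_pad_c0 below 0.072 m))), for 0.1 s.
4. then the softest mount's tag is pushed at least 16 mm down (((horizontal distance between softest_pad_c0 and pad_left below 0.02 m and value of joint tag_left above 0.016 m) or (horizontal distance between softest_pad_c0 and pad_middle below 0.02 m and value of joint tag_middle above 0.016 m) or (horizontal distance between softest_pad_c0 and pad_right below 0.02 m and value of joint tag_right above 0.016 m))), for 0.2 s.
At the end, for the whole second after the job is handed in: The softest mount's tag is at least 16 mm down of 20, the other two tags less than 5 mm down, all three pads sprung back (within 2 mm), the loose things within 20 mm of where they were, the buffer upright (((horizontal distance between softest_pad_c0 and pad_left below 0.02 m and value of joint tag_left above 0.016 m and value of joint each of tag_middle, tag_right below 0.005 m) or (horizontal distance between softest_pad_c0 and pad_middle below 0.02 m and value of joint each of tag_left, tag_right below 0.005 m and value of joint tag_middle above 0.016 m) or (horizontal distance between softest_pad_c0 and pad_right below 0.02 m and value of joint each of tag_left, tag_middle below 0.005 m and value of joint tag_right above 0.016 m)) and height (world z) of each of softest_pad_c0, firm1_pad_c0, firm2_pad_c0 above 0.075 m and distance of each of buffer, meter, screwdriver from where it was at the start of the episode below 0.02 m and angle between buffer's own z axis and vertical below 0.3 rad); the robot touches nothing.
It fails at once if the tag of a firmer mount is pushed more than 5 mm down ((not (horizontal distance between softest_pad_c0 and pad_left below 0.02 m) and value of joint tag_left above 0.005 m) or (not (horizontal distance between softest_pad_c0 and pad_middle below 0.02 m) and value of joint tag_middle above 0.005 m) or (not (horizontal distance between softest_pad_c0 and pad_right below 0.02 m) and value of joint tag_right above 0.005 m)).
It fails at once if a loose thing is moved or lifted by more than 20 mm, or the buffer is tipped (distance of any of buffer, meter, screwdriver from where it was at the start of the episode above 0.02 m or angle between buffer's own z axis and vertical above 0.3 rad).
It also fails if it takes over 64 s, if anything falls off the work surface, if the arm or the gripper's body presses on something with over 40 N, if the wrist force passes 120 N, or if a joint passes its speed limit or range.

## Working session

There is one attempt and no reset: what is moved stays moved. The work goes in short steps, Python scripts to look and compute and a tool call to move; the robot and the scene stay as the last step left them, time stands still between calls to the robot, and variables do not carry over. Pictures are saved under pics/ and viewed, at most 10 in all, crops included, and the job is handed in when it is done.

```bash
mkdir -p pics; ls; python3 - <<'E'
from rig import env
import cv2,numpy as np
o=env.observe();print(o['clock'],o['tool_pos'],o['eef_rot'],o['force'],o['opening'])
for n in('top','scene'):
    cv2.imwrite(f'pics/{n}0.png',env.camera(n)[:,:,::-1])
    p=env.camera_params(n);print(n,np.round(p['camera_matrix'],1).tolist(),np.round(p['world_from_camera'],3).tolist())
E
```

```text
pics
rig.py
0.0 [0.15284954 0.5018215  0.2307464 ] [-1.86497778e-04  1.47345782e-01  9.89084843e-01 -5.98994590e-04] [ 0.06194453 -0.06428072  0.79208583] 1.000110707294336
top [[486.2, 0.0, 324.7], [0.0, 486.2, 202.5], [0.0, 0.0, 1.0]] [[0.067, -0.975, 0.211, 0.231], [-0.998, -0.066, 0.011, -0.011], [0.003, -0.211, -0.978, 1.54], [0.0, 0.0, 0.0, 1.0]]
scene [[417.6, 0.0, 316.6], [0.0, 417.6, 207.6], [0.0, 0.0, 1.0]] [[0.176, 0.825, -0.537, 1.142], [0.984, -0.146, 0.098, -0.135], [0.002, -0.546, -0.838, 1.012], [0.0, 0.0, 0.0, 1.0]]
```

View pics/top0.png

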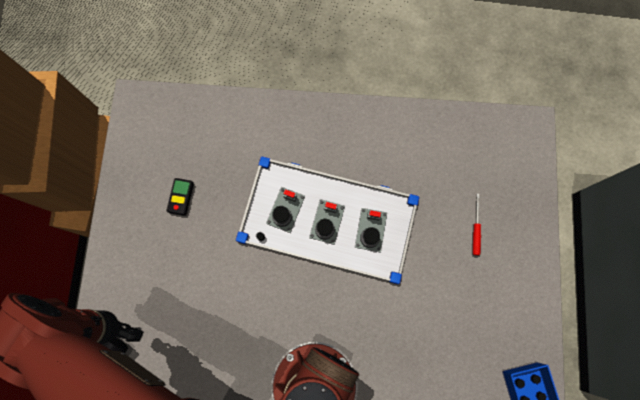

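View pics/scene0.png

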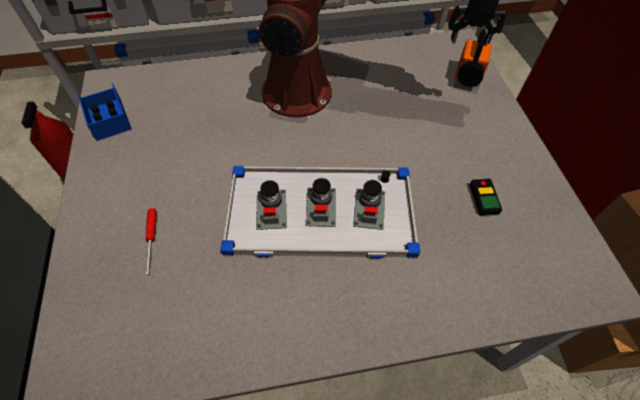

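The top view shows the pads near (282,215), (324,229) and (370,238), with the tags near (290,193), (331,206) and (375,213). The buffer is at (261,237). The scene view shows the same objects from the far side. Next I'll segment and back-project from both cameras.

```bash
cat > h.py <<'E'
from rig import env
import cv2,numpy as np
from scipy.spatial.transform import Rotation as R
def ray(n,uv,z):
    p=env.camera_params(n);T=np.array(p['world_from_camera']);K=np.array(p['camera_matrix'])
    d=T[:3,:3]@np.linalg.solve(K,[uv[0],uv[1],1]);return T[:3,3]+d*(z-T[2,3])/d[2]
def rot(): 
    q=env.observe()['eef_rot'];return R.from_quat([q[1],q[2],q[3],q[0]])
def to(x,y,z,yaw=None):
    "shift in tool axes to world point; yaw = wanted angle of tool y axis (mod pi)"
    o=env.observe();r=rot();print('shift',np.round(r.inv().apply(np.array([x,y,z])-o['tool_pos']),4))
    if yaw is not None:
        t=r.as_matrix()[:,1];e=(yaw-np.arctan2(t[1],t[0])+np.pi/2)%np.pi-np.pi/2
        print('rotvec',np.round(r.inv().apply([0,0,e]),3))
E
python3 - <<'E'
from h import *
for n,box in(('top',(245,165,410,275)),('scene',(235,170,410,245))):
    im=cv2.imread(f'pics/{n}0.png');x0,y0,x1,y1=box;c=im[y0:y1,x0:x1].astype(int);b,g,r=c[...,0],c[...,1],c[...,2]
    for lab,m,z in(('tag',(r>120)&(r>2*g)&(r>2*b),.076),('pad',c.max(2)<45,.082)):
        k,_,st,ce=cv2.connectedComponentsWithStats(m.astype(np.uint8))
        for i in range(1,k):
            if st[i,4]>15: 
                uv=ce[i]+[x0,y0];print(n,lab,st[i].tolist(),np.round(uv,1),np.round(ray(n,uv,z),4))
    cv2.imwrite(f'pics/{n}c.png',cv2.resize(im[y0:y1,x0:x1],None,fx=4.5,fy=4.5,interpolation=cv2.INTER_CUBIC))
im=cv2.imread('pics/top0.png')
for uv in((264,161),(413,199),(396,278),(242,237)):print('corner',np.round(ray('top',uv,.03),3))
print('buffer',ray('top',(261,237),.03))
E
```

```text
top tag [39, 25, 11, 7, 54] [289. 193.] [0.5687 0.1178 0.076 ]
top tag [80, 37, 12, 7, 55] [330.4 205.1] [ 0.5394 -0.0125  0.076 ]
top tag [125, 45, 11, 7, 55] [374.8 213.3] [ 0.5231 -0.1502  0.076 ]
top pad [28, 42, 19, 20, 276] [282.  216.1] [0.4939 0.1326 0.082 ]
top pad [123, 52, 11, 4, 19] [373.5 218.4] [ 0.5056 -0.1464  0.082 ]
top pad [72, 54, 18, 21, 262] [325.3 228.6] [ 0.4644 -0.0019  0.082 ]
top pad [118, 63, 17, 20, 250] [371.  236.9] [ 0.4484 -0.1414  0.082 ]
top pad [12, 68, 8, 8, 46] [260.4 236.4] [0.4274 0.1924 0.082 ]
scene tag [80, 35, 13, 6, 72] [321.1 207.3] [ 0.5421 -0.0141  0.076 ]
scene tag [28, 37, 13, 6, 68] [269.4 209.9] [ 0.526  -0.1514  0.076 ]
scene tag [130, 36, 13, 7, 68] [371.1 209.1] [0.5712 0.1164 0.076 ]
scene pad [146, 1, 9, 11, 78] [384.8 175.9] [0.4738 0.1797 0.082 ]
scene pad [74, 9, 22, 25, 314] [319.4 189.7] [ 0.4886 -0.0089  0.082 ]
scene pad [24, 11, 19, 20, 256] [268.  189.8] [ 0.4644 -0.1474  0.082 ]
scene pad [123, 11, 23, 25, 329] [369.4 191.8] [0.5192 0.1242 0.082 ]
scene pad [25, 30, 21, 7, 50] [270.3 204.2] [ 0.5124 -0.1468  0.082 ]
scene pad [79, 47, 13, 4, 44] [320.3 218.3] [ 0.5794 -0.0231  0.082 ]
scene pad [126, 47, 15, 6, 52] [368.1 220. ] [0.6064 0.0987 0.082 ]
scene pad [28, 49, 15, 4, 42] [270.1 220.8] [ 0.5639 -0.1532  0.082 ]
corner [0.68  0.211 0.03 ]
corner [ 0.587 -0.274  0.03 ]
corner [ 0.334 -0.229  0.03 ]
corner [0.429 0.257 0.03 ]
buffer [0.43253762 0.1974594  0.03      ]
```

View pics/topc.png

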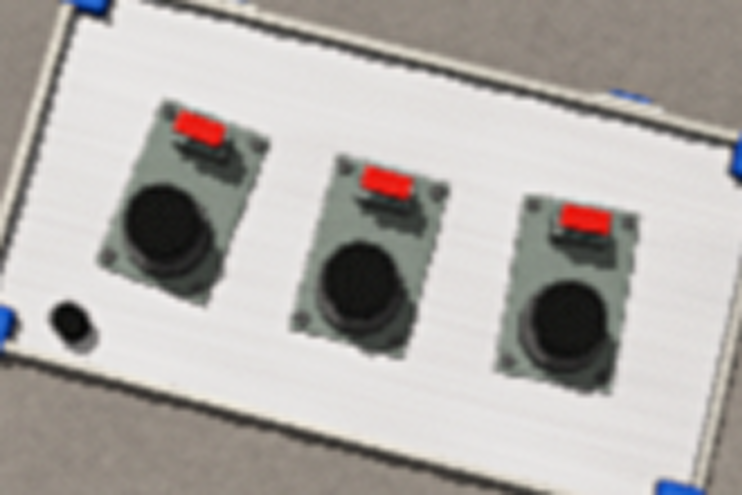

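```bash
python3 - <<'E'
from h import *
for uv in((281.2,213.7),(324.8,227.2),(371.4,235.7)):print(np.round(ray('top',uv,.082),4))
to(.501,.134,.12)
E
```

```text
[0.5011 0.1356 0.082 ]
[ 0.4685 -0.      0.082 ]
[ 0.4521 -0.1424  0.082 ]
shift [-0.4402 -0.2503  0.111 ]
```
Row: each row is absolute from pose at the start; at most .0417 m per row. Give intermediate poses: step (-.035,-.02, ...) = .0403. 5 rows → (-.175,-.1,0).

Units first: shifts go in units of 100 mm and turns go in units of 0.1 rad. So -0.175 m is -1.75, -0.1 m is -1.

Emit:
pendant:
  increments:
    - [0, 0, 0, -0.35, -0.2, 0, 0]
    - [0, 0, 0, -0.7, -0.4, 0, 0]
    - [0, 0, 0, -1.05, -0.6, 0, 0]
    - [0, 0, 0, -1.4, -0.8, 0, 0]
    - [0, 0, 0, -1.75, -1, 0, 0]

```text
clock: 0.52
tool_pos: [0.2919, 0.354, 0.2311]
eef_rot: [-0.0, 0.147, 0.989, -0.0]
force: [1.1, 1.0, -0.2]
opening: 0.3
finger_force: 0.0
```

Emit:
pendant:
  increments:
    - [0, 0, 0, -0.35, -0.2, 0.1, 0]
    - [0, 0, 0, -0.7, -0.4, 0.2, 0]
    - [0, 0, 0, -1.05, -0.6, 0.3, 0]
    - [0, 0, 0, -1.4, -0.8, 0.4, 0]
    - [0, 0, 0, -1.75, -1, 0.5, 0]

```text
clock: 0.93
tool_pos: [0.4304, 0.207, 0.1808]
eef_rot: [-0.0, 0.147, 0.989, 0.0]
force: [0.8, 1.2, -0.4]
opening: -0.001
finger_force: 0.0
```

Emit:
pendant:
  increments:
    - [0, 0, 0, -0.3, -0.17, 0.2, 0]
    - [0, 0, 0, -0.6, -0.33, 0.4, 0]
    - [0, 0, 0, -0.9, -0.5, 0.61, 0]
    - [0, 0, 0, -0.9, -0.5, 0.61, 0]
    - [0, 0, 0, -0.9, -0.5, 0.61, 0]

```text
clock: 1.35
tool_pos: [0.5008, 0.1333, 0.1187]
eef_rot: [-0.001, 0.149, 0.989, -0.0]
force: [-1.2, 0.6, -0.0]
opening: 0.003
finger_force: 0.0
```

```bash
python3 - <<'E'
from h import *
o=env.observe();print(o)
to(.501,.135,.12,np.pi/2-.25)
cv2.imwrite('pics/w1.png',env.camera('wrist')[:,:,::-1])
E
```

```text
{'clock': 1.35, 'joints': array([ 1.19012230e-01,  3.73256994e-01, -3.50508171e-01,  8.50102195e-01,
        4.61871577e-05,  4.17764049e-01]), 'joint_vel': array([ 0.04445636, -0.04247244, -0.00349977,  0.02273114,  0.00802557,
        0.0132797 ]), 'tau': array([ -2.25673512, -53.06522369,  29.37098086,  -0.68450376,
        -0.21063812,  -0.25111866]), 'tool_pos': array([0.50076954, 0.13331509, 0.11874269]), 'eef_rot': array([-1.48666757e-03,  1.48820880e-01,  9.88862977e-01, -3.84917641e-04]), 'force': array([-1.200201  ,  0.57629708, -0.02398086]), 'moment': array([ 0.09754297, -0.02270719,  0.03104321]), 'finger_force': 0.0, 'opening': 0.002574327597682239}
shift [ 0.0003  0.0017 -0.0013]
rotvec [ 0.    -0.    -0.049]
```

View pics/w1.png

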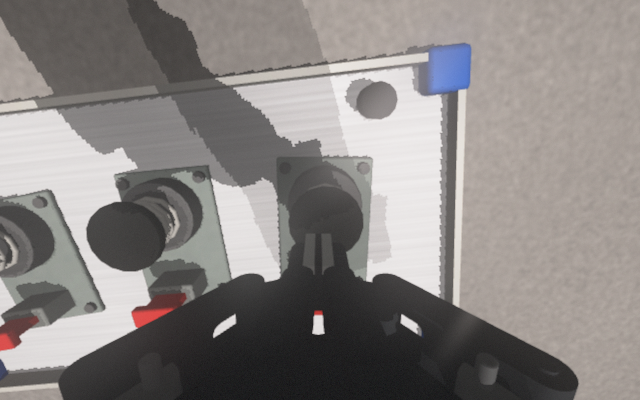

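The wrist view shows the shut fingers over the left pad, whose disc is centred near (325,214). The middle pad is near (126,236), and the buffer is clear at (377,100). I'll check the pad positions, then press.

```bash
python3 - <<'E'
from h import *
for uv in((325,214),(126,236)):print(np.round(ray('wrist',uv,.082),4))
E
```

```text
[0.4955 0.1407 0.082 ]
[0.4708 0.0043 0.082 ]
```

Emit:
pendant:
  increments:
    - [0, 0, 0, 0, 0.01, 0.15, 0]
    - [0, 0, 0, 0, 0.01, 0.3, 0]
    - [0, 0, 0, 0, 0.01, 0.34, 0]
    - [0, 0, 0, 0, 0.01, 0.34, 0]
    - [0, 0, 0, 0, 0.01, 0.34, 0]

```text
clock: 1.82
tool_pos: [0.5011, 0.1364, 0.0871]
eef_rot: [0.0, 0.147, 0.989, 0.0]
force: [0.0, -0.6, -0.3]
opening: -0.002
finger_force: 0.0
```

To row units: 0.0155 m is 0.155, 0.01 m is 0.1.

Emit:
pendant:
  increments:
    - [0, 0, 0, 0, 0, 0.05, 0]
    - [0, 0, 0, 0, 0, 0.1, 0]
    - [0, 0, 0, 0, 0, 0.155, 0]
    - [0, 0, 0, 0, 0, 0.155, 0]
    - [0, 0, 0, 0, 0, 0.155, 0]

```text
clock: 2.23
tool_pos: [0.5023, 0.1363, 0.0713]
eef_rot: [0.001, 0.147, 0.989, 0.001]
force: [0.8, 1.9, 7.8]
opening: 0.001
finger_force: 3.8
```

Emit:
pendant:
  increments:
    - [0, 0, 0, 0, 0, 0, 0]
    - [0, 0, 0, 0, 0, 0, 0]
    - [0, 0, 0, 0, 0, 0, 0]
    - [0, 0, 0, 0, 0, 0, 0]

```text
clock: 2.57
tool_pos: [0.5024, 0.1363, 0.0715]
eef_rot: [0.001, 0.147, 0.989, 0.001]
force: [0.7, 2.0, 7.9]
opening: 0.003
finger_force: 3.8
```

To row units: -0.105 m is -1.05, -0.07 m is -0.7.

Emit:
pendant:
  increments:
    - [0, 0, 0, 0, 0, -0.2, 0]
    - [0, 0, 0, 0, 0, -0.45, 0]
    - [0, 0, 0, -0.02, -0.35, -0.45, 0]
    - [0, 0, 0, -0.04, -0.7, -0.45, 0]
    - [0, 0, 0, -0.06, -1.05, -0.45, 0]

```text
clock: 2.98
tool_pos: [0.4762, 0.0328, 0.116]
eef_rot: [0.0, 0.147, 0.989, -0.0]
force: [1.1, -0.8, -0.2]
opening: 0.003
finger_force: 0.0
```

Emit:
pendant:
  increments:
    - [0, 0, 0, -0.02, -0.33, 0, 0]
    - [0, 0, 0, -0.02, -0.33, 0.15, 0]
    - [0, 0, 0, -0.02, -0.33, 0.3, 0]
    - [0, 0, 0, -0.02, -0.33, 0.3, 0]
    - [0, 0, 0, -0.02, -0.33, 0.3, 0]

```text
clock: 3.4
tool_pos: [0.468, 0.0014, 0.0854]
eef_rot: [-0.001, 0.147, 0.989, -0.0]
force: [-0.8, -0.1, 0.2]
opening: 0.0
finger_force: 0.0
```

```bash
python3 - <<'E'
from h import *
to(.469,.001,.0715)
E
```

```text
shift [-0.0011 -0.0001  0.0139]
```

To row units: 0.014 m is 0.14, 0.01 m is 0.1.

Emit:
pendant:
  increments:
    - [0, 0, 0, 0, 0, 0.05, 0]
    - [0, 0, 0, 0, 0, 0.1, 0]
    - [0, 0, 0, 0, 0, 0.14, 0]
    - [0, 0, 0, 0, 0, 0.14, 0]
    - [0, 0, 0, 0, 0, 0.14, 0]

```text
clock: 3.82
tool_pos: [0.4696, 0.0016, 0.0726]
eef_rot: [0.001, 0.147, 0.989, -0.0]
force: [-2.5, -0.6, 12.1]
opening: 0.001
finger_force: 6.0
```

Emit:
pendant:
  increments:
    - [0, 0, 0, 0, 0, 0, 0]
    - [0, 0, 0, 0, 0, 0, 0]
    - [0, 0, 0, 0, 0, 0, 0]
    - [0, 0, 0, 0, 0, 0, 0]

```text
clock: 4.15
tool_pos: [0.4696, 0.0016, 0.0728]
eef_rot: [0.001, 0.147, 0.989, -0.0]
force: [-3.4, -0.5, 12.3]
opening: -0.001
finger_force: 5.9
```

Emit:
pendant:
  increments:
    - [0, 0, 0, 0, 0, -0.2, 0]
    - [0, 0, 0, 0, 0, -0.45, 0]
    - [0, 0, 0, -0.04, -0.35, -0.45, 0]
    - [0, 0, 0, -0.08, -0.7, -0.45, 0]
    - [0, 0, 0, -0.12, -1.05, -0.45, 0]

```text
clock: 4.57
tool_pos: [0.4502, -0.1031, 0.1176]
eef_rot: [0.001, 0.146, 0.989, -0.0]
force: [-0.6, -0.4, -0.2]
opening: -0.003
finger_force: 0.0
```

Emit:
pendant:
  increments:
    - [0, 0, 0, -0.13, -0.35, 0, 0]
    - [0, 0, 0, -0.13, -0.35, 0.15, 0]
    - [0, 0, 0, -0.13, -0.35, 0.3, 0]
    - [0, 0, 0, -0.13, -0.35, 0.3, 0]
    - [0, 0, 0, -0.13, -0.35, 0.3, 0]

```text
clock: 4.98
tool_pos: [0.4515, -0.1393, 0.0866]
eef_rot: [-0.001, 0.147, 0.989, 0.0]
force: [0.4, 0.4, -0.1]
opening: 0.003
finger_force: 0.0
```

```bash
python3 - <<'E'
from h import *
to(.453,-.142,.0715)
E
```

```text
shift [-0.0023 -0.0021  0.0151]
```

To row units: 0.015 m is 0.15, 0.01 m is 0.1.

Emit:
pendant:
  increments:
    - [0, 0, 0, -0.02, -0.02, 0.05, 0]
    - [0, 0, 0, -0.02, -0.02, 0.1, 0]
    - [0, 0, 0, -0.02, -0.02, 0.15, 0]
    - [0, 0, 0, -0.02, -0.02, 0.15, 0]
    - [0, 0, 0, -0.02, -0.02, 0.15, 0]

```text
clock: 5.4
tool_pos: [0.4538, -0.1423, 0.072]
eef_rot: [0.001, 0.147, 0.989, -0.0]
force: [2.1, 0.1, 3.4]
opening: -0.001
finger_force: 1.5
```

Emit:
pendant:
  increments:
    - [0, 0, 0, 0, 0, 0, 0]
    - [0, 0, 0, 0, 0, 0, 0]
    - [0, 0, 0, 0, 0, 0, 0]
    - [0, 0, 0, 0, 0, 0, 0]

```text
clock: 5.73
tool_pos: [0.4534, -0.1423, 0.072]
eef_rot: [0.0, 0.147, 0.989, -0.0]
force: [2.2, -0.2, 3.6]
opening: -0.003
finger_force: 1.5
```

The forces at about 10 mm are 7.9 N left, 12.3 N middle and 3.6 N right, so the right mount is the softest. Now for its tag.

Emit:
pendant:
  increments:
    - [0, 0, 0, 0, 0, -0.2, 0]
    - [0, 0, 0, 0, 0, -0.4, 0]
    - [0, 0, 0, -0.35, 0.06, -0.4, 0]
    - [0, 0, 0, -0.7, 0.125, -0.4, 0]
    - [0, 0, 0, -0.7, 0.125, -0.4, 0]

```text
clock: 6.15
tool_pos: [0.5289, -0.152, 0.1121]
eef_rot: [0.002, 0.147, 0.989, -0.0]
force: [-0.8, -0.1, 0.3]
opening: -0.003
finger_force: 0.0
```

Emit:
pendant:
  increments:
    - [0, 0, 0, 0, 0, 0.15, 0]
    - [0, 0, 0, 0, 0, 0.3, 0]
    - [0, 0, 0, 0, 0, 0.3, 0]
    - [0, 0, 0, 0, 0, 0.3, 0]

```text
clock: 6.48
tool_pos: [0.5224, -0.1502, 0.081]
eef_rot: [-0.002, 0.147, 0.989, 0.0]
force: [-0.1, 0.3, -0.5]
opening: 0.002
finger_force: 0.0
```

```bash
python3 - <<'E'
from h import *
to(.5245,-.151,.055)
E
```

```text
shift [-0.0023 -0.0001  0.026 ]
```

Emit:
pendant:
  increments:
    - [0, 0, 0, -0.02, 0, 0.08, 0]
    - [0, 0, 0, -0.02, 0, 0.16, 0]
    - [0, 0, 0, -0.02, 0, 0.22, 0]
    - [0, 0, 0, -0.02, 0, 0.26, 0]
    - [0, 0, 0, -0.02, 0, 0.26, 0]

```text
clock: 6.9
tool_pos: [0.5263, -0.1516, 0.0561]
eef_rot: [0.001, 0.147, 0.989, -0.0]
force: [1.9, -1.0, 3.6]
opening: -0.001
finger_force: 1.9
```

Emit:
pendant:
  increments:
    - [0, 0, 0, 0, 0, 0.01, 0]
    - [0, 0, 0, 0, 0, 0.01, 0]
    - [0, 0, 0, 0, 0, 0.01, 0]
    - [0, 0, 0, 0, 0, 0.01, 0]

```text
clock: 7.23
tool_pos: [0.5265, -0.1517, 0.056]
eef_rot: [0.001, 0.147, 0.989, -0.0]
force: [-2.4, 0.5, 14.0]
opening: 0.003
finger_force: 7.2
```

The tag is at its stop: z is 0.056 and the force has risen to 14 N. Next I retract and move aside to check.

To row units: -0.15 m is -1.5, -0.11 m is -1.1.

Emit:
pendant:
  increments:
    - [0, 0, 0, 0, 0, -0.3, 0]
    - [0, 0, 0, 0, 0, -0.7, 0]
    - [0, 0, 0, 0, 0, -1.1, 0]
    - [0, 0, 0, 0, 0, -1.5, 0]
    - [0, 0, 0, 0, 0, -1.5, 0]

```text
clock: 7.65
tool_pos: [0.5289, -0.1527, 0.2121]
eef_rot: [0.005, 0.147, 0.989, -0.001]
force: [0.5, -0.3, -0.3]
opening: -0.001
finger_force: 0.0
```

Emit:
pendant:
  increments:
    - [0, 0, 0, 0.3, 0, -0.2, 0]
    - [0, 0, 0, 0.6, 0, -0.4, 0]
    - [0, 0, 0, 0.9, 0, -0.6, 0]
    - [0, 0, 0, 1.2, 0, -0.6, 0]
    - [0, 0, 0, 1.2, 0, -0.6, 0]

```text
clock: 8.07
tool_pos: [0.4069, -0.1147, 0.2654]
eef_rot: [-0.001, 0.147, 0.989, 0.0]
force: [1.6, -0.5, 0.5]
opening: -0.001
finger_force: 0.0
```

```bash
python3 - <<'E'
from h import *
a=env.camera('scene')[:,:,::-1];b=env.camera('wrist')[:,:,::-1]
cv2.imwrite('pics/end.png',np.hstack([cv2.resize(a[160:260,220:420],(400,200),interpolation=cv2.INTER_CUBIC),cv2.resize(b,(320,200))]))
E
```

```text
(no output)
```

View pics/end.png

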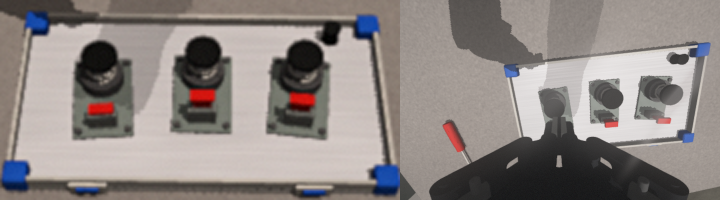

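The right mount's tag, at (101,109) on the left of the scene view, sits low on its block. The other two tags, at (203,97) and (302,100), are raised. All the pads are up and the buffer is upright.

```bash
python3 -c "
from rig import env
print(env.job_done())"
```

```text
the job is handed in; nothing more can be done
None
```

The right mount is the softest (3.6 N against 7.9 N left and 12.3 N middle, at about 10 mm); I pushed its red tag down to its stop, left the other two up, disturbed nothing as far as the pictures show, and handed the job in at about 8 s, with no verdict returned.

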